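# Clock a flatted cover plate in the drill jig

## Task

The round aluminium cover plate in the black drill jig has to be clocked and clamped for drilling: with a fingertip pressed lightly on its face, turn it until its flat lies flush against the steel alignment bar at the far end, and hold it pressed home there for a moment. Only then push the dark steel V-slide up by its red knob until it nips the plate firmly but gently against the bar, centred in the V, and let go. Never press hard on the plate, keep it lying flat in the jig, and leave the other things on the bench where they are.

Things in the scene. Friction and masses are not known exactly. Their poses are not given: they have to be found in the camera images.
- plate: Aluminium disc to clock: 90 mm diameter, 8 mm thick, about 140 g, loose in the jig, too wide to grasp, one 41 mm long flat on its edge 40 mm from the centre; a short black line on its face points to the flat. Origin: centre of its underside; x points square to the flat, z up. Its face stands 2 mm above the jig's guide pins. (The stack of three like it, left of the jig, is finished work.)
- flat_mid (a point): Middle of the plate's flat, at the underside: 40 mm from the plate's origin along its x. The plate's face grips a fingertip well (friction about 0.8) while the jig is slippery (about 0.1), so a light press of 4 to 10 N carries the plate along; over 15 N marks it.
- jig: Fixed drill jig, black base 215 x 130 mm; the plate lies on a slick grey spring pad, top at z = 12 mm, that sinks 1 mm per 12 N, 1.5 mm at most. Origin: on the bench below the middle of the bar's working face; x square to that face, away from the plate, z up. Flush, the plate's origin is at x = -40 mm (-45 with round edge on the bar). 10 mm guide pins, 6 mm high, at x = -42, y = +-53 mm leave it 3 mm play.
- bar: Steel alignment bar at the jig's far end, fixed to it: 18 x 112 mm, 16 mm high above the base top. Origin: middle of its working face at the base top; axes as the jig's. The plate must not be forced against it with more than 25 N.
- v_slide: Dark steel V-slide in the jig, on the robot's side of the plate: 60 mm wide, 10.5 mm high, moves along the jig's x only, takes about 3 N to move, stays where left. Origin: apex of its V (120 degrees, open to the plate) at the base top. The apex starts 103 to 106 mm from the bar's face, can go to 82; on a flush, centred plate both sides of the V touch at 92 mm.
- v_knob (a point): Centre of the top of the V-slide's upright red knob: 20 mm diameter, 24 mm high, top 54 mm above the bench, on a 10 mm stem 8 mm high. It lies 55 mm behind the V's apex (jig -x); the jig's base ends about 22 mm behind it. Push it towards the bar from behind with shut fingers, or pinch it.
- marker: Black marker pen, 134 mm, lying loose to the left of the jig. Origin at its middle. Leave alone.
- tape_black: Roll of black tape, 68 mm, 19 mm high, loose to the left of the jig. Origin at its middle. Leave alone.
- speaker_plug: Black plug, 47 x 24 x 26 mm, loose to the right of the jig on the robot's side. Origin at its middle. Leave alone.
- jack: White and brass jack plug, 69 mm, loose to the left on the robot's side. Origin at its middle. Leave alone.
Things that resemble listed ones, but are neither listed nor needed, are in the scene too. What is shaped like the plate but brown or turquoise is not meant.

How it is judged:
By the outcome, as a careful person would: the job done as asked, in the order asked, and still so for the second after the job is handed in, with the robot touching nothing.
It also fails if it takes over 67 s, if anything falls off the work surface, if the arm or the gripper's body presses on something with over 40 N, if the wrist force passes 120 N, or if a joint passes its speed limit or range.

## Robot

A 6-joint arm with a two-finger parallel gripper is mounted at the origin on the work surface; the furniture and walls round the work are solid. World frame = base frame: x ahead of the robot, y to its left, z up, the work surface at z = 0. Lengths are in m, angles in rad, forces in N, time in s.
With the tool pointing down it reaches from about 0.35 to 0.925 m from the base axis. Payload 6.4 kg.
Tool frame: the origin (TCP) lies on the centre line of the jaws, within the pads' length; the fingertips stand arm.nose_length ahead of it and the grasp point (between the pads) lies 8 mm behind it (arm.nose_length is the distance from the TCP to the fingertips, in m); z points along the fingers, y is the line along which they close (so a half turn about z gives the same grasp; the last joint's range is limited). The gripper opens to 85 mm and grips with 20 to 120 N. Pads are 22 mm wide; open, the fingers measure 114 mm over their backs; the gripper's body (76 mm by 85 mm) begins 54 mm behind the grasp point. The pads swing forward as they close: fully open they stand 13 mm farther back than shut.
Start: joints at [0.982, 0.245, 1.558, -0, 1.339, -0.174], TCP at [0.262, 0.595, 0.242] pointing down, gripper open.
Joint ranges: [-3.13, 3.13], [-1.02, 2.26], [0.13, 2.54], [-0.95, 4.09], [0.21, 2.88], [-2.74, 2.74]. Speed limits (rad/s): [2.57, 2.57, 3.14, 3.14, 3.14, 3.14].

## Interface

Orientations are given as a rotation vector (axis times angle).
In Python, from rig import get_obs, vision, order, arm gives the robot as it stands.
- The arm moves only by the tool servo_tool, never from a script. Its argument "commands" is a list of rows, each a list of 6 numbers: the shift along the tool's x, y, z in mm, then the turn, a rotation vector about the tool's x, y, z in degrees. In form: [[dx, dy, dz, ax, ay, az], ...]. A call has 1 to 5 rows; each row is the pose to reach, as a shift and turn from the pose commanded when the call began, along the tool's axes at that moment; what a row does not reach only later rows make up. A row lasts 1/12 s, in which the tool goes at most 41.7 mm and 7.16 degrees, less where a joint would pass 70% of its speed; a pose out of reach is approached as far as the arm can. A call with a gripper value outside its range is refused whole. "gripper" is the closure in counts, from 0 (fully open) to 255 (shut), set as the call begins (left out, the last holds). The fingers move at their own pace and stop on an object; "force" is the grip in N (left out, the last holds). Time passes only in rows, so rows that repeat a pose let the fingers close. It gives the time, the measured TCP pose, the force, the opening and the grip force at its end, in the units of the state.
- get_obs(): the state, without advancing time (a new reading comes with each control period).
- vision.capture(name): name is "side" or "top" or "wrist"; returns a dict with "pixels" (420x560x3 uint8, blue, green, red), "K" (3x3 intrinsics, pixels), "R" (3x3) and "t" (3): a world point X has camera coordinates R X + t; the wrist camera has in their place "hand_eye" (4x4, takes a point from camera to tool coordinates, whose origin is the TCP and whose axes are the flange's). Camera axes: x right, y down, z forward; pixel columns grow to the right and rows downward; lengths in m; the calibration is good to about 2 mm. A picture is of the moment at which its call begins: read the wrist's pose just before it. There is no depth.
- order.close_job(): hands the job in; it is judged then, once.
The state is a dict: "time_s": time; "qpos": joint angles; "dq": joint speeds; "effort": joint torques, N m; "ee_pos": TCP position; "tcp_rot": TCP orientation; "contact_force": force on the tool from outside, world axes, zero at the start; "ft_torque": the same for the moment, N m; "grip_width": opening from 0.0 (shut) to 1.0 (fully open); "grasp_force": force on a finger pad.
Only numpy, scipy, OpenCV 4.12 (cv2) and the standard library are available. Lean on these libraries where they do the work, as an engineer would, in place of code of your own. Each camera call takes 0.05 s, during which the arm holds its last target. There are 200 camera calls.

## Working session

There is one attempt and no reset: what is moved stays moved. The work goes in short steps, Python scripts to look and compute and a tool call to move; the robot and the scene stay as the last step left them, time stands still between calls to the robot, and variables do not carry over. Pictures are saved under pics/ and viewed, at most 10 in all, crops included, and the job is handed in when it is done.

Besides the shell and the picture viewer there is one more tool, called after ">>>" as name(argument=value, ...), one argument or row to a line, values as JSON. servo_tool: Moves the arm, as the interface text tells. Its arguments: {"type":"object","properties":{"commands":{"type":"array"},"gripper":{"type":"number"},"force":{"type":"number"}},"required":["commands"]}

```bash
mkdir -p pics; ls
python3 - <<'E'
from rig import get_obs, vision, order, arm
import cv2,numpy as np
o=get_obs(); print(o); print(arm.nose_length)
for n in("top","side"):
    c=vision.capture(n); cv2.imwrite(f"pics/{n}1.png",c["pixels"]); np.savez(f"pics/{n}1.npz",**c)
    print(n,c["K"].tolist(),c["R"].round(3).tolist(),c["t"].round(3).tolist())
E
```

```text
pics
{'time_s': 0.0, 'qpos': array([ 9.81929700e-01,  2.45836411e-01,  1.55902919e+00,  1.61352284e-05,
        1.33871333e+00, -1.74090875e-01]), 'dq': array([-5.68525999e-04, -5.02109052e-04, -9.02552638e-04,  7.13142840e-05,
       -1.55927971e-03, -2.39875220e-04]), 'effort': array([ 4.82027535e-04, -4.29514360e+01, -3.26129758e+01, -1.73005742e-04,
        5.45917064e-03,  5.93742357e-06]), 'ee_pos': array([0.26161766, 0.59442955, 0.24115787]), 'tcp_rot': array([-6.46718110e-01, -3.07353453e+00,  2.88587676e-03]), 'contact_force': array([-0.05027217,  0.06683375, -0.57829864]), 'ft_torque': array([ 0.00152848, -0.04288876, -0.05781263]), 'grasp_force': 0.0, 'grip_width': 0.9960930603346726}
0.011
top [[456.79560256033545, 0.0, 272.7956275489891], [0.0, 456.79560256033545, 210.08128491332945], [0.0, 0.0, 1.0]] [[-0.029, -0.999, -0.028], [-0.997, 0.031, -0.07], [0.071, 0.026, -0.997]] [0.162, 0.504, 0.95]
side [[420.82745206441166, 0.0, 283.1293136946537], [0.0, 420.82745206441166, 211.74635706731075], [0.0, 0.0, 1.0]] [[0.953, -0.302, 0.009], [-0.174, -0.573, -0.801], [0.247, 0.761, -0.599]] [-0.428, 0.228, 0.701]
```

View pics/top1.png

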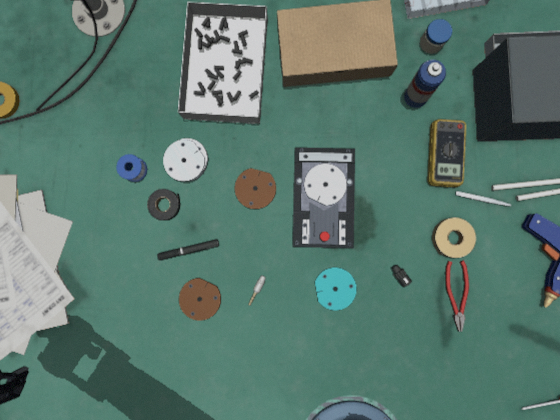

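View pics/side1.png

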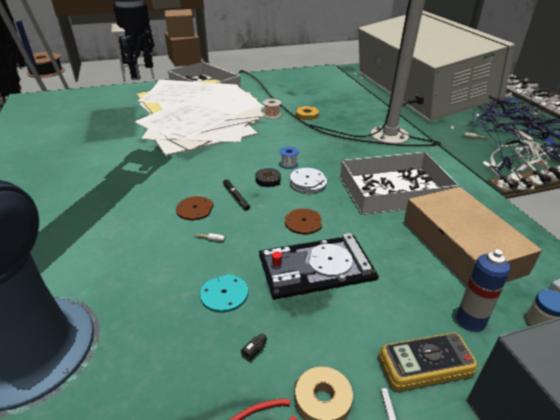

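The plate is the white disc in the jig at top (325,184). Things it could be taken for: the finished stack (185,160), brown discs (255,188) and (200,298), and the turquoise disc (335,288). The red knob is at (324,237), the bar at (326,156). Next: a close crop and rough positions.

```bash
cat > h.py <<'E'
import numpy as np,cv2
from scipy.spatial.transform import Rotation as Ro
from rig import get_obs, vision, order, arm
def grab(n):
    o=get_obs(); c=dict(vision.capture(n))
    if n=="wrist":
        R=Ro.from_rotvec(o["tcp_rot"]).as_matrix(); H=c["hand_eye"]
        A=R@H[:3,:3]; p=R@H[:3,3]+o["ee_pos"]
        c["R"]=A.T; c["t"]=-A.T@p
    return c
def ray(c,uv,z):
    d=c["R"].T@np.linalg.solve(c["K"],[uv[0],uv[1],1]); p=-c["R"].T@c["t"]
    return p+d*(z-p[2])/d[2]
def proj(c,X):
    q=c["K"]@(c["R"]@np.array(X)+c["t"]); return q[:2]/q[2]
E
python3 - <<'E'
from h import *
c=dict(np.load("pics/top1.npz")); im=c["pixels"]
cv2.imwrite("pics/crop1.png",cv2.resize(im[140:255,285:365],None,fx=5,fy=5,interpolation=cv2.INTER_CUBIC))
for n,uv,z in [("plate",(325,184),.02),("knob",(324,237),.054),("barL",(302,156),.028),("barR",(351,156),.028)]: print(n,ray(c,uv,z).round(4))
o=get_obs(); print(Ro.from_rotvec(o["tcp_rot"]).as_matrix().round(3))
w=vision.capture("wrist"); print(w["hand_eye"].round(3).tolist(),w["K"][0,0])
E
```

```text
plate [0.561  0.0347 0.02  ]
knob [0.4484 0.0438 0.054 ]
barL [0.6213 0.0819 0.028 ]
barR [ 0.6178 -0.0215  0.028 ]
[[-0.915  0.403 -0.001]
 [ 0.403  0.915 -0.001]
 [ 0.    -0.002 -1.   ]]
[[0.001, -0.956, -0.292, 0.075], [1.0, 0.001, -0.001, -0.0], [0.001, -0.292, 0.956, -0.133], [0.0, 0.0, 0.0, 1.0]] 295.930001092726
```

View pics/crop1.png

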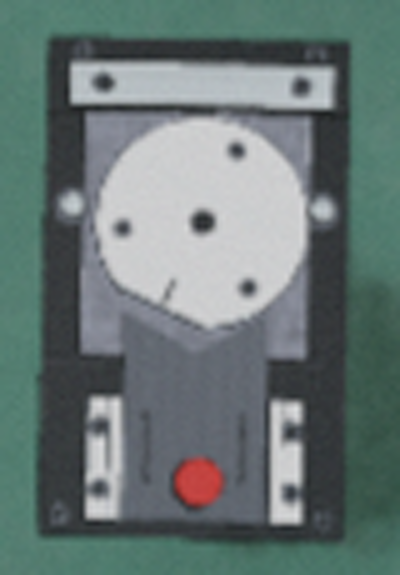

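The crop shows the plate in the jig with its black line pointing down-left (crop (165,313), centre (203,222)). The flat therefore sits at about +157° from jig x and needs about -157° of turn. The red knob is at (198,482) and the bar is at the top. I'll move above the plate.

>>> servo_tool(
  commands=[
    [-31,-24,2,0,0,0],
    [-62,-49,5,0,0,0],
    [-93,-73,7,0,0,0],
    [-123,-98,10,0,0,0],
    [-123,-98,10,0,0,0],
  ],
)

```text
time_s: 0.57
ee_pos: [0.3369, 0.4509, 0.231]
tcp_rot: [-0.655, -3.072, 0.006]
contact_force: [0.6, -0.4, -0.6]
grip_width: 0.998
grasp_force: 0.0
```

>>> servo_tool(
  commands=[
    [-31,-24,2,0,0,0],
    [-62,-49,5,0,0,0],
    [-93,-73,7,0,0,0],
    [-123,-98,10,0,0,0],
    [-154,-122,12,0,0,0],
  ],
)

```text
time_s: 0.98
ee_pos: [0.4269, 0.2804, 0.2199]
tcp_rot: [-0.646, -3.074, 0.0]
contact_force: [1.0, -0.1, -1.1]
grip_width: 1.001
grasp_force: 0.0
```

>>> servo_tool(
  commands=[
    [-31,-24,2,0,0,0],
    [-62,-49,5,0,0,0],
    [-93,-73,7,0,0,0],
    [-123,-98,10,0,0,0],
    [-154,-122,12,0,0,0],
  ],
)

```text
time_s: 1.4
ee_pos: [0.5188, 0.1065, 0.208]
tcp_rot: [-0.647, -3.074, -0.0]
contact_force: [0.9, 0.1, 0.4]
grip_width: 0.998
grasp_force: 0.0
```

>>> servo_tool(
  commands=[
    [-31,-24,2,0,0,0],
    [-62,-50,7,0,0,0],
    [-62,-50,7,0,0,0],
    [-62,-50,7,0,0,0],
    [-62,-50,7,0,0,0],
  ],
)

```text
time_s: 1.82
ee_pos: [0.5549, 0.0377, 0.2009]
tcp_rot: [-0.647, -3.073, -0.0]
contact_force: [-0.1, 0.1, -0.9]
grip_width: 1.001
grasp_force: 0.0
```

Run:
```python
from h import *
import pickle
c=grab("wrist"); pickle.dump(c,open("pics/w1.pkl","wb")); cv2.imwrite("pics/w1.png",c["pixels"])
t=grab("top"); cv2.imwrite("pics/top2.png",t["pixels"])
for X in [(.561,.035,.02),(.448,.044,.054)]: print(proj(c,X).round(1))
```

```text
[279.  196.3]
[236.6  88. ]
```

View pics/w1.png

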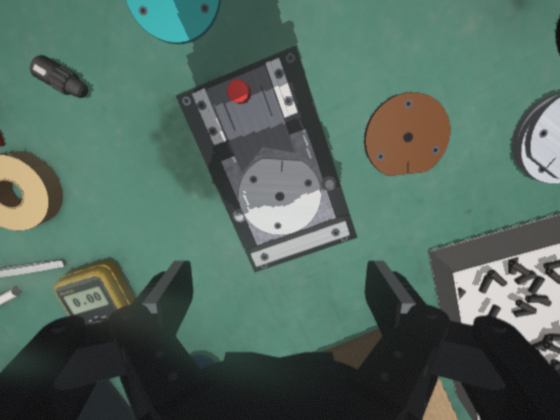

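The wrist view shows the plate centre at (280,197), as predicted, the knob at (238,91) and the bar from (258,259) to (350,228). I'll enlarge it to pick the jig frame.

Run:
```python
import cv2
im=cv2.imread("pics/w1.png")[130:280,210:370]
cv2.imwrite("pics/w1c.png",cv2.resize(im,None,fx=4,fy=4,interpolation=cv2.INTER_CUBIC))
```

```text
(no output)
```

View pics/w1c.png

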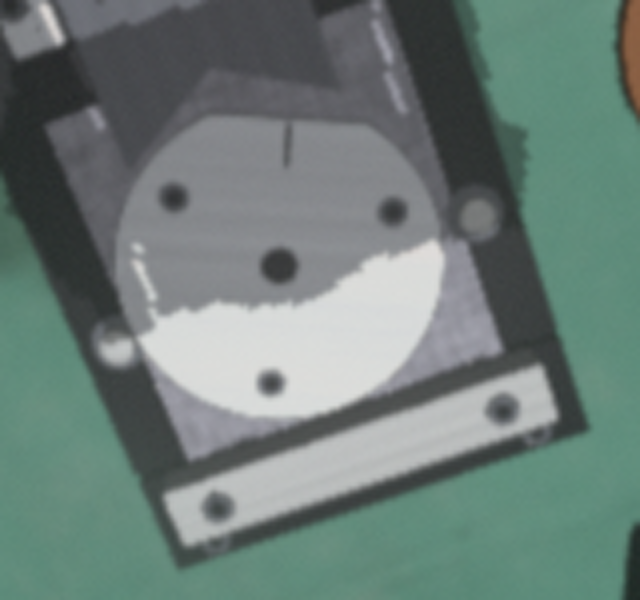

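The crop shows the plate centre hole at (279,265), the line running from (286,167) to (289,122), the pins at (480,213) and (115,342), and the bar's working top edge from (163,493) to (543,365).

Run:
```python
from h import *
import pickle
c=pickle.load(open("pics/w1.pkl","rb"))
P=lambda u,v,z: ray(c,(210+(u-1.5)/4,130+(v-1.5)/4),z)[:2]
b1,b2=P(543,365,.028),P(163,493,.028); p1,p2=P(480,213,.018),P(115,342,.018)
ang=lambda d: np.degrees(np.arctan2(d[1],d[0]))
print("bar",b1,b2,np.linalg.norm(b1-b2),ang(b1-b2)-90); print("pins",p1,p2,np.linalg.norm(p1-p2),ang(p1-p2)-90)
ce=P(279,265,.02); fl=ang(P(289,122,.02)-P(286,167,.02)); fe=ang(P(205,117,.02)-P(370,125,.02))
print("ce",ce,"line",fl,ang(P(288,122,.02)-ce),"flatedge",fe)
k=ray(c,(238,91),.054)[:2]; print("knob",k)
a=np.radians((ang(b1-b2)+ang(p1-p2))/2-90); J=np.array([[np.cos(a),-np.sin(a)],[np.sin(a),np.cos(a)]])
o=((p1+p2)/2+J@[.042,0]+(b1+b2)/2)/2
print("jig yaw",np.degrees(a),"o",o,(p1+p2)/2+J@[.042,0],(b1+b2)/2)
for n,q in("plate",ce),("knob",k): print(n,(J.T@(q-o)*1000).round(1))
```

```text
bar [0.61360708 0.09112656] [ 0.60649331 -0.02030923] 0.11166262407156824 -3.652659675714915
pins [0.56976994 0.09119671] [ 0.56305819 -0.01566739] 0.10707466778199405 -3.593820662698249
ce [0.5606857  0.03561499] line 152.61602714486557 152.81579629953063 flatedge -116.49312801849341
knob [0.45070032 0.0440251 ]
jig yaw -3.623240169206582 o [0.60919015 0.03525956] [0.60833012 0.03511046] [0.61005019 0.03540867]
plate [-48.4  -2.7]
knob [-158.7   -1.3]
```

The plate is at jig (-48, -3) mm and the jig yaw is -3.6°. The flat is at +153°, so the plate must turn about -157°. I'll set the tips about 28 mm apart, straddle the centre and descend.

>>> servo_tool(
  commands=[
    [-3,0,30,0,0,1],
    [-6,0,60,0,0,3],
    [-6,0,90,0,0,3],
    [-6,0,115,0,0,3],
    [-6,0,130,0,0,3],
  ],
  gripper=171,
  force=40,
)

```text
time_s: 2.33
ee_pos: [0.5584, 0.0368, 0.0683]
tcp_rot: [-0.723, -3.053, 0.0]
contact_force: [-0.0, 0.8, 0.5]
grip_width: 0.331
grasp_force: 0.0
```

>>> servo_tool(
  commands=[
    [0,0,10,0,0,0],
    [0,0,20,0,0,0],
    [0,0,24,0,0,0],
    [0,0,24,0,0,0],
    [0,0,24,0,0,0],
  ],
)

```text
time_s: 2.75
ee_pos: [0.5613, 0.0352, 0.0482]
tcp_rot: [0.726, 3.055, 0.0]
contact_force: [0.5, -0.1, 0.7]
grip_width: 0.329
grasp_force: 0.0
```

Run:
```python
from h import *
o=get_obs(); print({k:o[k] for k in("ee_pos","tcp_rot","contact_force","ft_torque","grip_width")})
R=Ro.from_rotvec(o["tcp_rot"]).as_matrix(); print(R.round(4))
c=grab("wrist"); cv2.imwrite("pics/w2.png",c["pixels"])
```

```text
{'ee_pos': array([0.56133595, 0.03520158, 0.0481607 ]), 'tcp_rot': array([7.26191765e-01, 3.05490612e+00, 2.87775392e-04]), 'contact_force': array([ 0.47417241, -0.13278415,  0.66148119]), 'ft_torque': array([ 0.01010957, -0.03755731, -0.04666977]), 'grip_width': 0.32946938469908293}
[[-8.93e-01  4.50e-01  1.60e-03]
 [ 4.50e-01  8.93e-01 -2.00e-04]
 [-1.50e-03  5.00e-04 -1.00e+00]]
```

View pics/w2.png

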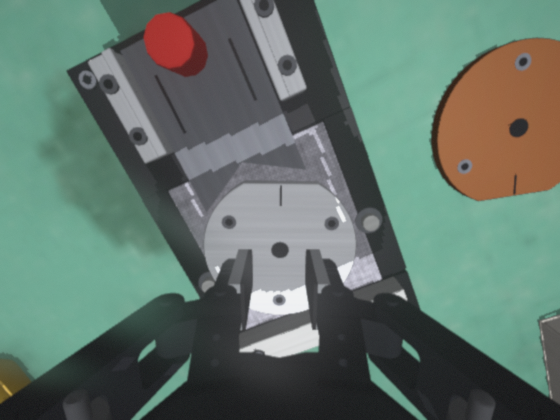

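The view shows the tips straddling the centre hole (280,250) and the plate line exactly along tool x. The tips are clear of the holes, so I'll touch down slowly.

>>> servo_tool(
  commands=[
    [0,0,6,0,0,0],
    [0,0,12,0,0,0],
    [0,0,15,0,0,0],
    [0,0,15,0,0,0],
    [0,0,15,0,0,0],
  ],
)

```text
time_s: 3.22
ee_pos: [0.5604, 0.035, 0.0319]
tcp_rot: [-0.727, -3.056, 0.0]
contact_force: [0.7, -0.4, 0.3]
grip_width: 0.331
grasp_force: 0.0
```

>>> servo_tool(
  commands=[
    [0,0,0.5,0,0,0],
    [0,0,1,0,0,0],
    [0,0,1,0,0,0],
  ],
)

```text
time_s: 3.47
ee_pos: [0.5607, 0.035, 0.0314]
tcp_rot: [0.727, 3.056, -0.0]
contact_force: [-0.3, 0.3, 0.3]
grip_width: 0.329
grasp_force: 0.0
```

>>> servo_tool(
  commands=[
    [0,0,0.5,0,0,0],
    [0,0,1,0,0,0],
    [0,0,1,0,0,0],
  ],
)

```text
time_s: 3.72
ee_pos: [0.561, 0.035, 0.0307]
tcp_rot: [0.727, 3.056, 0.0]
contact_force: [-0.7, 0.1, 2.4]
grip_width: 0.328
grasp_force: 0.9
```

>>> servo_tool(
  commands=[
    [0,0,0.3,0,0,0],
    [0,0,0.5,0,0,0],
    [0,0,0.5,0,0,0],
  ],
)

```text
time_s: 3.97
ee_pos: [0.5612, 0.035, 0.0304]
tcp_rot: [0.727, 3.055, 0.0]
contact_force: [-0.6, 0.4, 4.2]
grip_width: 0.332
grasp_force: 2.4
```

>>> servo_tool(
  commands=[
    [0,0,0.2,0,0,0],
    [0,0,0.4,0,0,0],
    [0,0,0.4,0,0,0],
  ],
)

```text
time_s: 4.22
ee_pos: [0.5615, 0.0349, 0.0303]
tcp_rot: [0.727, 3.055, 0.0]
contact_force: [-1.5, 0.3, 6.5]
grip_width: 0.331
grasp_force: 3.3
```

>>> servo_tool(
  commands=[
    [0,0,0,0,0,3],
    [0,0,0,0,0,7],
    [0,0,0,0,0,11],
    [0,0,0,0,0,15],
    [0,0,0,0,0,15],
  ],
)

```text
time_s: 4.63
ee_pos: [0.5616, 0.0349, 0.0303]
tcp_rot: [1.123, 2.932, 0.001]
contact_force: [-0.2, -0.5, 6.9]
grip_width: 0.329
grasp_force: 3.0
```

>>> servo_tool(
  commands=[
    [0,0,0,0,0,5],
    [0,0,0,0,0,10],
    [0,0,0,0,0,15],
    [0,0,0,0,0,20],
    [0,0,0,0,0,20],
  ],
)

```text
time_s: 5.05
ee_pos: [0.5616, 0.0349, 0.0303]
tcp_rot: [1.615, 2.692, 0.001]
contact_force: [0.2, -0.1, 6.4]
grip_width: 0.331
grasp_force: 3.0
```

```bash
cat >> h.py <<'E'
def holes(c):
    "dark hole blobs of the plate in a wrist picture: tool-frame position (mm, tool x,y) at the plate's face"
    o=get_obs(); R=Ro.from_rotvec(o["tcp_rot"]).as_matrix()
    g=cv2.cvtColor(c["pixels"],cv2.COLOR_BGR2GRAY).astype(float)
    d=(cv2.morphologyEx(g,cv2.MORPH_CLOSE,np.ones((27,27)))-g>45).astype(np.uint8)
    n,l,s,ce=cv2.connectedComponentsWithStats(d); r=[]
    for i in range(1,n):
        X=(R.T@(ray(c,ce[i],.0195)-o["ee_pos"]))*1000
        if 20<s[i,4]<400 and np.hypot(*X[:2])<46: r.append((X[:2].round(1).tolist(),int(s[i,4]),s[i,2:4].tolist(),ce[i].round().tolist()))
    return r
E
python3 - <<'E'
from h import *
c=grab("wrist"); cv2.imwrite("pics/w3.png",c["pixels"])
for r in holes(c): print(r)
E
```

```text
([42.9, 3.5], 296, [33, 18], [286.0, 185.0])
([32.4, 1.1], 56, [3, 24], [281.0, 206.0])
([17.2, -28.6], 173, [15, 14], [224.0, 234.0])
([16.3, 30.6], 184, [16, 15], [338.0, 235.0])
([-0.4, 0.7], 273, [20, 17], [280.0, 264.0])
([-36.7, -2.3], 182, [27, 18], [275.0, 321.0])
```

View pics/w3.png

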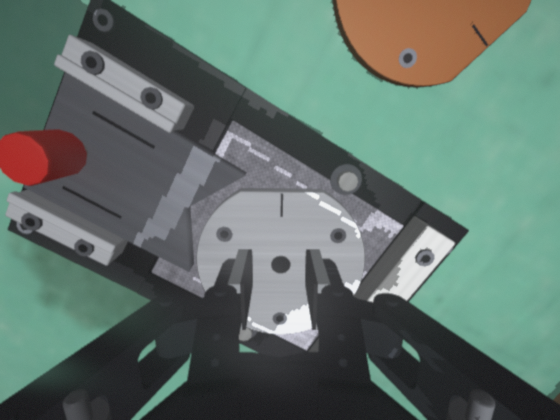

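The plate is carried without slip: hole centre under the TCP, line still along tool x. I'll keep turning and shift it 3 mm off the pin on the way.

>>> servo_tool(
  commands=[
    [0.6,0.4,0,0,0,5],
    [1.3,0.8,0,0,0,11],
    [2,1.2,0,0,0,17],
    [2.6,1.6,0,0,0,23],
    [2.6,1.6,0,0,0,26],
  ],
)

```text
time_s: 5.52
ee_pos: [0.5618, 0.038, 0.0303]
tcp_rot: [2.181, 2.259, 0.002]
contact_force: [0.7, 0.3, 5.8]
grip_width: 0.33
grasp_force: 3.1
```

>>> servo_tool(
  commands=[
    [0,0,0,0,0,6],
    [0,0,0,0,0,12],
    [0,0,0,0,0,18],
    [0,0,0,0,0,24],
    [0,0,0,0,0,30],
  ],
)

```text
time_s: 5.93
ee_pos: [0.5618, 0.038, 0.0303]
tcp_rot: [2.693, 1.616, 0.002]
contact_force: [0.1, -0.6, 5.5]
grip_width: 0.325
grasp_force: 3.1
```

>>> servo_tool(
  commands=[
    [0,0,0,0,0,6],
    [0,0,0,0,0,12],
    [0,0,0,0,0,18],
    [0,0,0,0,0,24],
    [0,0,0,0,0,30],
  ],
)

```text
time_s: 6.35
ee_pos: [0.5618, 0.0379, 0.0303]
tcp_rot: [3.02, 0.864, 0.003]
contact_force: [0.1, 0.4, 6.5]
grip_width: 0.331
grasp_force: 3.0
```

>>> servo_tool(
  commands=[
    [0,0,0,0,0,6],
    [0,0,0,0,0,12],
    [0,0,0,0,0,18],
    [0,0,0,0,0,24],
    [0,0,0,0,0,28],
  ],
)

```text
time_s: 6.77
ee_pos: [0.5618, 0.038, 0.0303]
tcp_rot: [3.139, 0.109, 0.003]
contact_force: [-0.0, -0.1, 5.8]
grip_width: 0.331
grasp_force: 3.0
```

Run:
```python
from h import *
c=grab("wrist"); cv2.imwrite("pics/w4.png",c["pixels"])
for r in holes(c): print(r)
o=get_obs();r=o["tcp_rot"];print(o["ee_pos"],2*np.degrees(np.arctan2(r[1],r[0])),o["contact_force"],o["qpos"])
t=grab("top"); cv2.imwrite("pics/t4.png",t["pixels"])
```

```text
([30.4, 0.8], 105, [19, 24], [280.0, 209.0])
([27.3, -29.5], 37, [11, 4], [220.0, 215.0])
([16.8, -28.2], 154, [15, 13], [224.0, 234.0])
([16.4, 30.9], 168, [16, 15], [337.0, 235.0])
([-0.6, 1.2], 255, [19, 17], [280.0, 264.0])
([-34.9, 1.0], 126, [14, 12], [280.0, 318.0])
[0.56180414 0.03794693 0.03026842] 3.8729629184925307 [0.32023744 0.57649061 5.23142953] [-1.33902656e-01  3.35019256e-01  1.88471676e+00  5.01964386e-05
  9.19741548e-01  1.36926734e+00]
```

View pics/w4.png

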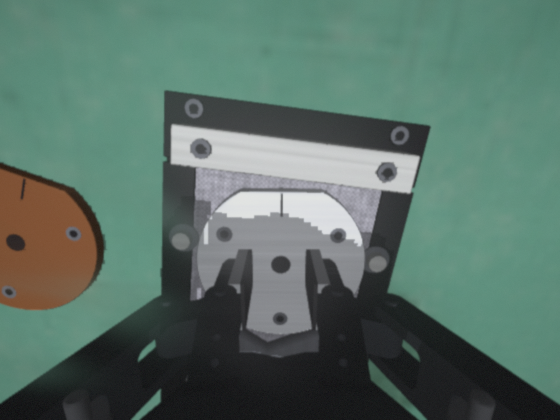

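The view shows the flat at row ~190 (columns 240–326) facing the bar, whose near edge runs from (171,163) to (411,192). That leaves several degrees and about 7 mm to go. I'll measure both edges.

```bash
cat >> h.py <<'E'
def edges(c,cols=range(248,320,2),bar=(130,187),flat=(184,200)):
    "yaw of bar edge and flat, and their gap (mm) along jig x, from wrist picture (image up = towards bar)"
    g=cv2.GaussianBlur(cv2.cvtColor(c["pixels"],cv2.COLOR_BGR2GRAY),(3,3),0).astype(float); d=np.diff(g,axis=0)
    B=[ray(c,(u,bar[0]+np.argmin(d[bar[0]:bar[1],u])+.5),.028)[:2] for u in cols]
    F=[ray(c,(u,flat[0]+np.argmax(d[flat[0]:flat[1],u])+.5),.0195)[:2] for u in cols]
    out=[]
    for P in(B,F):
        v=cv2.fitLine(np.array(P,np.float32)*1000,cv2.DIST_HUBER,0,.01,.01).ravel(); v[:2]*=np.sign(v[1]); out.append(v)
    n=np.array([out[0][1],-out[0][0]])
    return [np.degrees(np.arctan2(-v[0],v[1])) for v in out], (out[0][2:]-out[1][2:])@n
E
python3 - <<'E'
from h import *
c=grab("wrist"); print(edges(c))
E
```

```text
([np.float32(-3.1149805), np.float32(3.8407013)], np.float32(8.825148))
```

>>> servo_tool(
  commands=[
    [1.2,0.1,0,0,0,2],
    [2.4,0.3,0,0,0,4.5],
    [3.7,0.5,0,0,0,7.2],
    [5,0.6,0,0,0,7.2],
    [5,0.6,0,0,0,7.2],
  ],
)

```text
time_s: 7.33
ee_pos: [0.567, 0.0377, 0.0303]
tcp_rot: [3.14, -0.082, 0.003]
contact_force: [0.9, -0.3, 6.0]
grip_width: 0.327
grasp_force: 3.0
```

>>> servo_tool(
  commands=[
    [0.5,0,0,0,0,0],
    [1,0,0,0,0,0],
    [1.5,0,0,0,0,0],
    [1.5,0,0,0,0,0],
  ],
)

```text
time_s: 7.67
ee_pos: [0.5683, 0.0376, 0.0302]
tcp_rot: [3.14, -0.081, 0.003]
contact_force: [-0.9, 0.1, 6.7]
grip_width: 0.332
grasp_force: 3.1
```

Run:
```python
from h import *
c=grab("wrist"); cv2.imwrite("pics/w5.png",c["pixels"]); print(edges(c)); print(holes(c))
o=get_obs();r=o["tcp_rot"];print(o["ee_pos"],2*np.degrees(np.arctan2(r[1],r[0])),o["contact_force"])
```

```text
([np.float32(-3.455875), np.float32(-4.0548)], np.float32(14.992918))
[([36.3, -26.3], 136, [27, 23], [225.0, 198.0]), ([36.3, 26.8], 150, [48, 24], [331.0, 198.0]), ([32.3, 1.7], 62, [4, 23], [281.0, 206.0]), ([24.3, -38.6], 78, [7, 21], [203.0, 220.0]), ([23.7, -30.4], 30, [18, 2], [219.0, 222.0]), ([16.9, -28.1], 154, [15, 13], [224.0, 234.0]), ([16.3, 31.1], 175, [15, 15], [338.0, 235.0]), ([-0.6, 1.3], 256, [19, 17], [280.0, 264.0]), ([-34.9, 0.9], 127, [14, 12], [280.0, 318.0])]
[0.56824776 0.03764919 0.03025645] -2.9666665467769793 [-0.87182308  0.14276962  6.19377021]
```

>>> servo_tool(
  commands=[
    [0.3,0,0,0,0,0.3],
    [0.6,0,0,0,0,0.5],
    [1,0,0,0,0,0.5],
    [1,0,0,0,0,0.5],
  ],
)

```text
time_s: 8.05
ee_pos: [0.5692, 0.0376, 0.0302]
tcp_rot: [3.14, -0.095, 0.003]
contact_force: [0.8, -0.2, 6.7]
grip_width: 0.329
grasp_force: 3.2
```

>>> servo_tool(
  commands=[
    [0.3,0,0,0,0,0],
    [0.6,0,0,0,0,0],
    [1,0,0,0,0,0],
    [1,0,0,0,0,0],
  ],
)

```text
time_s: 8.38
ee_pos: [0.5696, 0.0376, 0.0301]
tcp_rot: [3.14, -0.095, -0.0]
contact_force: [-2.9, 0.7, 7.9]
grip_width: 0.331
grasp_force: 3.9
```

>>> servo_tool(
  commands=[
    [0.3,0,0,0,0,0],
    [0.6,0,0,0,0,0],
    [0.8,0,0,0,0,0],
    [0.8,0,0,0,0,0],
  ],
)

```text
time_s: 8.72
ee_pos: [0.5697, 0.0376, 0.0299]
tcp_rot: [3.14, -0.094, -0.003]
contact_force: [-4.4, -0.5, 9.6]
grip_width: 0.329
grasp_force: 4.8
```

Run:
```python
from h import *
c=grab("wrist"); print(edges(c,bar=(130,184),flat=(176,200))); print([h for h in holes(c) if abs(h[0][1])<3])
o=get_obs();r=o["tcp_rot"];print(o["ee_pos"],2*np.degrees(np.arctan2(r[1],r[0])),o["contact_force"],o["ft_torque"])
cv2.imwrite("pics/w6.png",cv2.resize(c["pixels"][130:330,150:410],None,fx=3,fy=3,interpolation=cv2.INTER_CUBIC))
```

```text
([np.float32(-4.320741), np.float32(-3.4145179)], np.float32(15.12657))
[([32.2, 1.8], 71, [8, 22], [281.0, 206.0]), ([-0.5, 1.3], 256, [19, 17], [280.0, 264.0]), ([-34.7, 1.0], 122, [14, 11], [280.0, 318.0])]
[0.5696943  0.03764279 0.02995767] -3.438799866068173 [-4.71730303  0.43317631  9.7850045 ] [-0.03727382  0.76365674 -0.00643137]
```

View pics/w6.png

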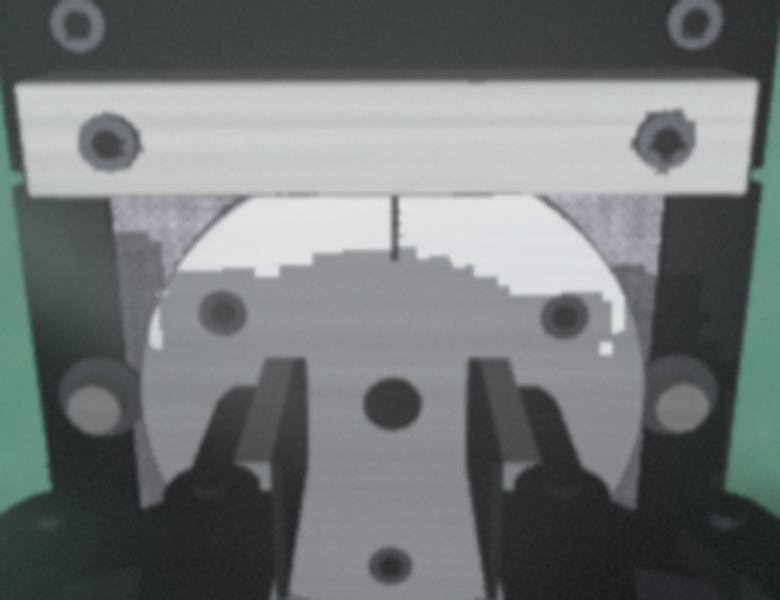

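The view shows the flat on the bar and parallel to it, the line square to the bar at (395,225), and the plate evenly between the pins. It is pressed home with about 4.7 N. I'll hold, then lift.

>>> servo_tool(
  commands=[
    [0,0,0,0,0,0],
    [0,0,0,0,0,0],
    [0,0,0,0,0,0],
    [0,0,0,0,0,0],
    [0,0,0,0,0,0],
  ],
)

```text
time_s: 9.18
ee_pos: [0.5697, 0.0376, 0.03]
tcp_rot: [3.14, -0.094, -0.003]
contact_force: [-4.3, -0.6, 9.2]
grip_width: 0.327
grasp_force: 4.7
```

>>> servo_tool(
  commands=[
    [0,0,0,0,0,0],
    [0,0,0,0,0,0],
    [0,0,0,0,0,0],
    [0,0,0,0,0,0],
    [0,0,0,0,0,0],
  ],
)

```text
time_s: 9.6
ee_pos: [0.5697, 0.0376, 0.03]
tcp_rot: [3.14, -0.094, -0.003]
contact_force: [-4.5, 1.0, 9.9]
grip_width: 0.327
grasp_force: 4.7
```

>>> servo_tool(
  commands=[
    [0,0,0,0,0,0],
    [0,0,0,0,0,0],
    [0,0,0,0,0,0],
    [0,0,0,0,0,0],
    [0,0,0,0,0,0],
  ],
)

```text
time_s: 10.02
ee_pos: [0.5697, 0.0376, 0.03]
tcp_rot: [3.14, -0.094, -0.003]
contact_force: [-4.3, -0.5, 9.8]
grip_width: 0.328
grasp_force: 4.7
```

>>> servo_tool(
  commands=[
    [0,0,-0.5,0,0,0],
    [0,0,-1,0,0,0],
    [0,0,-2,0,0,0],
    [0,0,-5,0,0,0],
    [0,0,-10,0,0,0],
  ],
)

```text
time_s: 10.43
ee_pos: [0.5694, 0.0377, 0.0387]
tcp_rot: [-3.14, 0.095, 0.003]
contact_force: [0.4, 0.7, 0.1]
grip_width: 0.326
grasp_force: 0.0
```

>>> servo_tool(
  commands=[
    [0,0,-15,0,0,0],
    [0,0,-35,0,0,0],
    [0,0,-60,0,0,0],
    [0,0,-80,0,0,0],
    [0,0,-80,0,0,0],
  ],
  gripper=255,
)

```text
time_s: 10.85
ee_pos: [0.5733, 0.0373, 0.1245]
tcp_rot: [3.139, -0.095, 0.014]
contact_force: [0.8, -0.2, 1.5]
grip_width: -0.002
grasp_force: 0.0
```

Run:
```python
from h import *
c=grab("wrist"); cv2.imwrite("pics/w7.png",c["pixels"])
print(holes(c)); t=grab("top"); cv2.imwrite("pics/t7.png",t["pixels"])
o=get_obs();r=o["tcp_rot"];print(o["ee_pos"],2*np.degrees(np.arctan2(r[1],r[0])),o["contact_force"],o["qpos"])
s=grab("side")
for n,c in("top",t),("side",s):
    h=cv2.cvtColor(c["pixels"],cv2.COLOR_BGR2HSV); m=cv2.inRange(h,(0,150,80),(6,255,255))|cv2.inRange(h,(174,150,80),(180,255,255))
    k,l,st,ce=cv2.connectedComponentsWithStats(m)
    print(n,[(st[i].tolist(),ce[i].round(1).tolist(),ray(c,ce[i],.05).round(4)) for i in range(1,k) if st[i,4]>25], proj(c,(.4507,.044,.054)))
```

```text
[([30.7, -31.4], 146, [21, 19], [239.0, 176.0]), ([29.9, 1.3], 29, [2, 15], [280.0, 177.0]), ([15.0, -41.7], 33, [3, 18], [228.0, 195.0]), ([14.1, -28.8], 72, [15, 10], [243.0, 196.0]), ([13.5, 31.0], 66, [10, 9], [315.0, 197.0]), ([-3.9, 1.3], 104, [12, 11], [280.0, 217.0])]
[0.57068398 0.03754887 0.12027015] -3.4676866170190106 [ 0.00212523  0.34026413 -0.78967088] [-1.32479679e-01  2.06268149e-01  1.84358404e+00  1.35200130e-05
  1.08973148e+00  1.49883295e+00]
top [([460, 261, 8, 51, 163], [464.1, 286.6], array([ 0.3408, -0.2338,  0.05  ])), ([446, 262, 12, 52, 151], [449.9, 288.8], array([ 0.337 , -0.2052,  0.05  ]))] [323.85005358 235.85033447]
side [([272, 252, 10, 14, 112], [276.4, 258.2], array([0.4468, 0.037 , 0.05  ])), ([485, 292, 15, 6, 49], [492.8, 294.6], array([ 0.7836, -0.1635,  0.05  ])), ([230, 399, 60, 21, 346], [260.4, 407.8], array([ 0.3401, -0.2396,  0.05  ]))] [277.31218362 253.92905234]
```

>>> servo_tool(
  commands=[
    [-30,0,0,0,0,0],
    [-65,0,0,0,0,0],
    [-100,0,0,0,0,0],
    [-130,0,0,0,0,0],
    [-149,0,0,0,0,0],
  ],
)

```text
time_s: 11.42
ee_pos: [0.4171, 0.0473, 0.1167]
tcp_rot: [-3.139, 0.095, 0.009]
contact_force: [-0.2, -1.6, -0.6]
grip_width: 0.004
grasp_force: 0.0
```

>>> servo_tool(
  commands=[
    [0,0,20,0,0,0],
    [0,0,45,0,0,0],
    [0,0,65,0,0,0],
    [0,0,76,0,0,0],
    [0,0,76,0,0,0],
  ],
)

```text
time_s: 11.83
ee_pos: [0.4177, 0.0471, 0.0396]
tcp_rot: [-3.139, 0.095, 0.014]
contact_force: [-0.5, 0.7, -0.4]
grip_width: 0.0
grasp_force: 0.0
```

>>> servo_tool(
  commands=[
    [0,0,0,0,0,0],
    [2,0,0,0,0,0],
    [4,0,0,0,0,0],
    [4,0,0,0,0,0],
  ],
)

```text
time_s: 12.17
ee_pos: [0.4267, 0.0462, 0.0444]
tcp_rot: [3.14, -0.095, 0.004]
contact_force: [-0.0, -0.5, -0.2]
grip_width: -0.004
grasp_force: 0.0
```

Run:
```python
from h import *
o=get_obs();r=o["tcp_rot"];print(o["ee_pos"],2*np.degrees(np.arctan2(r[1],r[0])),o["contact_force"])
c=grab("wrist"); cv2.imwrite("pics/w8.png",c["pixels"])
```

```text
[0.42670956 0.0462025  0.04437817] -3.4638077719755573 [-0.04241427 -0.45726629 -0.18798238]
```

View pics/w8.png

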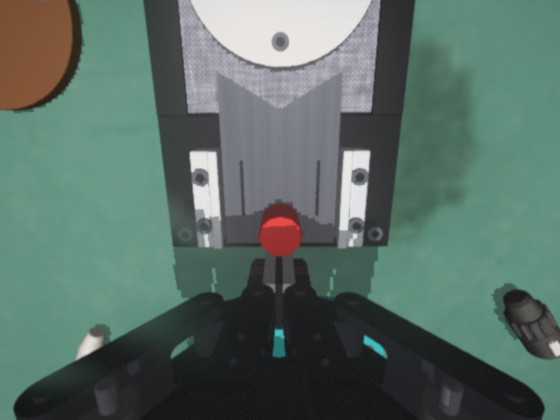

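The view shows the knob (281,232) straight ahead of the shut fingertips, with the plate untouched and centred ahead of the V. I'll push in small steps.

>>> servo_tool(
  commands=[
    [1.5,0,0,0,0,0],
    [3,0,0,0,0,0],
    [4.5,0,0,0,0,0],
    [6,0,0,0,0,0],
    [6,0,0,0,0,0],
  ],
)

```text
time_s: 12.63
ee_pos: [0.4309, 0.0461, 0.0431]
tcp_rot: [-3.14, 0.095, 0.003]
contact_force: [-2.4, 0.7, 1.3]
grip_width: -0.004
grasp_force: 1.2
```

>>> servo_tool(
  commands=[
    [1.2,0,0,0,0,0],
    [2.5,0,0,0,0,0],
    [4,0,0,0,0,0],
    [5,0,0,0,0,0],
    [5,0,0,0,0,0],
  ],
)

```text
time_s: 13.05
ee_pos: [0.4363, 0.0458, 0.0432]
tcp_rot: [-3.14, 0.095, 0.001]
contact_force: [-3.3, 0.8, -1.2]
grip_width: 0.001
grasp_force: 1.3
```

```bash
cat >> h.py <<'E'
def knob(c,z=.054):
    h=cv2.cvtColor(c["pixels"],cv2.COLOR_BGR2HSV); m=cv2.inRange(h,(0,150,60),(8,255,255))|cv2.inRange(h,(172,150,60),(180,255,255))
    k,l,st,ce=cv2.connectedComponentsWithStats(m); i=1+np.argmax(st[1:,4]); return st[i].tolist(),ce[i].round(1).tolist()
E
python3 - <<'E'
from h import *
o=get_obs();print(o["ee_pos"],o["contact_force"]); c=grab("wrist"); print(knob(c)); print(knob({"pixels":cv2.imread("pics/w8.png")}))
E
```

```text
[0.43629715 0.04576698 0.04315763] [-3.26497035  0.77757555 -1.22519078]
([260, 223, 42, 41, 1317], [280.2, 243.1])
([259, 216, 42, 41, 1322], [279.9, 235.3])
```

>>> servo_tool(
  commands=[
    [1,0,0,0,0,0],
    [2,0,0,0,0,0],
    [3,0,0,0,0,0],
    [3,0,0,0,0,0],
  ],
)

```text
time_s: 13.43
ee_pos: [0.4396, 0.0455, 0.0434]
tcp_rot: [3.14, -0.095, 0.0]
contact_force: [-2.8, 0.6, -0.1]
grip_width: -0.003
grasp_force: 1.3
```

>>> servo_tool(
  commands=[
    [0.4,0,0,0,0,0],
    [0.8,0,0,0,0,0],
    [0.8,0,0,0,0,0],
  ],
)

```text
time_s: 13.68
ee_pos: [0.4403, 0.0455, 0.0434]
tcp_rot: [3.14, -0.095, 0.0]
contact_force: [-2.3, -0.6, -1.2]
grip_width: -0.007
grasp_force: 1.3
```

>>> servo_tool(
  commands=[
    [0.4,0,0,0,0,0],
    [0.8,0,0,0,0,0],
    [0.8,0,0,0,0,0],
  ],
)

```text
time_s: 13.93
ee_pos: [0.4411, 0.0455, 0.0434]
tcp_rot: [-3.14, 0.095, -0.0]
contact_force: [-3.2, 0.8, -1.1]
grip_width: 0.001
grasp_force: 1.4
```

>>> servo_tool(
  commands=[
    [0.4,0,0,0,0,0],
    [0.6,0,0,0,0,0],
    [0.6,0,0,0,0,0],
  ],
)

```text
time_s: 14.18
ee_pos: [0.4417, 0.0454, 0.0434]
tcp_rot: [-3.14, 0.095, -0.0]
contact_force: [-3.2, 0.1, -0.7]
grip_width: 0.002
grasp_force: 1.4
```

>>> servo_tool(
  commands=[
    [0.3,0,0,0,0,0],
    [0.6,0,0,0,0,0],
    [0.6,0,0,0,0,0],
  ],
)

```text
time_s: 14.43
ee_pos: [0.4422, 0.0454, 0.0434]
tcp_rot: [-3.14, 0.095, 0.0]
contact_force: [-3.3, 0.6, -0.1]
grip_width: 0.005
grasp_force: 1.5
```

>>> servo_tool(
  commands=[
    [0.3,0,0,0,0,0],
    [0.5,0,0,0,0,0],
    [0.5,0,0,0,0,0],
  ],
)

```text
time_s: 14.68
ee_pos: [0.4424, 0.0454, 0.0433]
tcp_rot: [3.14, -0.095, -0.001]
contact_force: [-5.9, 0.6, 1.9]
grip_width: -0.002
grasp_force: 2.4
```

>>> servo_tool(
  commands=[
    [0.3,0,0,0,0,0],
    [0.5,0,0,0,0,0],
    [0.5,0,0,0,0,0],
  ],
)

```text
time_s: 14.93
ee_pos: [0.4424, 0.0454, 0.0431]
tcp_rot: [-3.14, 0.095, 0.003]
contact_force: [-5.9, -0.3, 1.4]
grip_width: 0.001
grasp_force: 3.0
```

>>> servo_tool(
  commands=[
    [0.3,0,0,0,0,0],
    [0.4,0,0,0,0,0],
    [0.4,0,0,0,0,0],
    [0.4,0,0,0,0,0],
  ],
)

```text
time_s: 15.27
ee_pos: [0.4425, 0.0454, 0.0429]
tcp_rot: [-3.14, 0.095, 0.005]
contact_force: [-7.1, 1.0, 1.0]
grip_width: 0.001
grasp_force: 3.4
```

Run:
```python
from h import *
o=get_obs();print(o["ee_pos"],o["contact_force"]); c=grab("wrist"); print(knob(c)); cv2.imwrite("pics/w9.png",c["pixels"])
```

```text
[0.44246005 0.04538677 0.04293519] [-7.11800931  0.96485377  1.04835706]
([259, 224, 43, 41, 1318], [280.2, 243.7])
```

>>> servo_tool(
  commands=[
    [0.3,0,0,0,0,0],
    [0.6,0,0,0,0,0],
    [1,0,0,0,0,0],
    [1,0,0,0,0,0],
  ],
)

```text
time_s: 15.65
ee_pos: [0.4426, 0.0454, 0.0426]
tcp_rot: [-3.14, 0.095, 0.008]
contact_force: [-9.2, -0.3, 2.8]
grip_width: 0.006
grasp_force: 4.5
```

>>> servo_tool(
  commands=[
    [0.3,0,0,0,0,0],
    [0.6,0,0,0,0,0],
    [0.8,0,0,0,0,0],
    [0.8,0,0,0,0,0],
  ],
)

```text
time_s: 15.98
ee_pos: [0.4426, 0.0455, 0.0422]
tcp_rot: [-3.14, 0.094, 0.011]
contact_force: [-10.9, 0.1, 3.1]
grip_width: 0.002
grasp_force: 5.4
```

>>> servo_tool(
  commands=[
    [0.3,0,0,0,0,0],
    [0.7,0,0,0,0,0],
    [0.7,0,0,0,0,0],
    [0.7,0,0,0,0,0],
    [0.7,0,0,0,0,0],
  ],
)

```text
time_s: 16.4
ee_pos: [0.4426, 0.0455, 0.042]
tcp_rot: [-3.14, 0.094, 0.014]
contact_force: [-11.9, 0.7, 3.4]
grip_width: -0.001
grasp_force: 6.2
```

>>> servo_tool(
  commands=[
    [-2,0,0,0,0,0],
    [-5,0,0,0,0,0],
    [-10,0,0,0,0,0],
    [-18,0,0,0,0,0],
    [-25,0,0,0,0,0],
  ],
)

```text
time_s: 16.82
ee_pos: [0.4213, 0.0465, 0.0439]
tcp_rot: [3.14, -0.095, 0.003]
contact_force: [-0.3, -0.5, -0.3]
grip_width: -0.0
grasp_force: 0.0
```

>>> servo_tool(
  commands=[
    [0,0,-20,0,0,0],
    [0,0,-45,0,0,0],
    [10,0,-80,0,0,0],
    [25,0,-110,0,0,0],
    [45,0,-130,0,0,0],
  ],
)

```text
time_s: 17.23
ee_pos: [0.4669, 0.0439, 0.1769]
tcp_rot: [3.14, -0.095, 0.008]
contact_force: [1.0, -0.2, 0.6]
grip_width: 0.0
grasp_force: 0.0
```

>>> servo_tool(
  commands=[
    [20,0,0,0,0,0],
    [40,0,0,0,0,0],
    [55,0,0,0,0,0],
    [55,0,0,0,0,0],
    [55,0,0,0,0,0],
  ],
)

```text
time_s: 17.65
ee_pos: [0.5207, 0.0406, 0.1733]
tcp_rot: [-3.14, 0.095, 0.0]
contact_force: [0.1, 0.3, -0.3]
grip_width: 0.0
grasp_force: 0.0
```

Run:
```python
from h import *
o=get_obs();print(o["ee_pos"],o["contact_force"]); c=grab("wrist"); cv2.imwrite("pics/w10.png",c["pixels"])
k=knob(c); kp=ray(c,k[1],.054)[:2]; print(k,kp)
a=np.radians(-3.62); J=np.array([[np.cos(a),-np.sin(a)],[np.sin(a),np.cos(a)]]); O=np.array([.6092,.0353])
print("knob jig",J.T@(kp-O)*1000)
g=cv2.cvtColor(c["pixels"],cv2.COLOR_BGR2GRAY).astype(float)
d=(cv2.morphologyEx(g,cv2.MORPH_CLOSE,np.ones((21,21)))-g>40).astype(np.uint8)
n,l,s,ce=cv2.connectedComponentsWithStats(d)
for i in range(1,n):
    q=J.T@(ray(c,ce[i],.02)[:2]-O)*1000
    if s[i,4]>10 and np.hypot(q[0]+40,q[1])<50: print(q.round(1),s[i,2:].tolist(),ce[i].round(1))
```

```text
[0.52067762 0.04056288 0.17329667] [ 0.13461229  0.2653342  -0.27749887]
([495, 289, 46, 79, 1297], [515.7, 327.3]) [ 0.37729235 -0.19295029]
knob jig [-217.03346269 -242.43726846]
[-12.    4.3] [144, 146, 4544] [273.2 115.3]
[-2.4 -0.8] [102, 19, 473] [278.9 104.2]
[-23.1  28.7] [9, 10, 64] [247.1 127.6]
[-22.4 -30.1] [9, 9, 65] [310.2 127.1]
[-40.   -0.9] [12, 12, 106] [278.8 146.2]
[-41.8  46.2] [5, 9, 40] [229.2 148. ]
[-73.3  -1.3] [7, 9, 50] [279.1 180.8]
[-77.7  27.3] [12, 7, 37] [250.  185.1]
[-79.2 -27.4] [11, 7, 33] [305.5 186.7]
```

Run:
```python
from h import *
c=grab("wrist"); g=cv2.cvtColor(c["pixels"],cv2.COLOR_BGR2GRAY)
print(g[60:135:1,262].tolist())
gb=cv2.GaussianBlur(g,(3,3),0).astype(float); d=np.diff(gb,axis=0)
def fit(rows,cols,z,s):
    P=[]
    for u in cols:
        p=s*d[rows[0]:rows[1],u]; i=int(np.argmax(p)); 
        i0=max(i-2,0); w=np.clip(p[i0:i+3],0,None); v=rows[0]+(w@np.arange(i0,i0+len(w)))/w.sum()+.5
        P.append(ray(c,(u,v),z)[:2]*1000)
    v=cv2.fitLine(np.array(P,np.float32),cv2.DIST_HUBER,0,.01,.01).ravel(); v[:2]*=np.sign(v[1]); return np.degrees(np.arctan2(-v[0],v[1])),v[2:]
cols=[u for u in range(230,330,2)]
print("bar far edge",fit((68,92),cols,.028,1)); print("near",fit((92,112),cols,.028,-1))
a,b,e,f=[ray(c,q,.02)[:2] for q in((247.1,127.6),(310.2,127.1),(278.8,146.2),(279.1,180.8))]
print(np.degrees(np.arctan2(*(b-a)[::-1]))+90, np.degrees(np.arctan2(*(e-f)[::-1])))
```

```text
[129, 129, 122, 101, 82, 76, 75, 76, 75, 77, 77, 76, 77, 78, 78, 77, 80, 107, 161, 198, 208, 208, 209, 208, 206, 203, 204, 209, 212, 213, 210, 208, 207, 207, 209, 209, 209, 209, 199, 160, 145, 200, 221, 224, 223, 224, 224, 225, 225, 224, 224, 224, 224, 225, 224, 225, 224, 224, 224, 224, 225, 224, 225, 224, 225, 225, 225, 225, 225, 225, 225, 224, 225, 224, 225]
bar far edge (np.float32(-3.2919023), array([627.1075  ,  27.722235], dtype=float32))
near (np.float32(-3.3431702), array([610.4695  ,  37.418934], dtype=float32))
-2.9849963830979362 -2.900542931989276
```

Run:
```python
from h import *
acc=sum(cv2.cvtColor(grab("wrist")["pixels"],cv2.COLOR_BGR2GRAY).astype(float) for _ in range(4))/4
for u in range(256,304,4):
    col=acc[92:112,u-1:u+2].mean(1); print(u,round(np.clip(208-col,0,None).sum()/208,2),col[4:12].round().astype(int).tolist())
```

```text
256 0.76 [210, 209, 200, 161, 136, 179, 213, 223]
260 0.59 [210, 210, 201, 164, 147, 199, 221, 224]
264 0.55 [210, 209, 202, 166, 150, 200, 221, 224]
268 0.49 [210, 209, 204, 172, 154, 201, 221, 224]
272 0.48 [210, 210, 204, 172, 154, 201, 221, 224]
276 0.81 [210, 210, 203, 169, 134, 160, 206, 218]
280 1.41 [210, 210, 203, 168, 131, 146, 184, 197]
284 0.68 [210, 210, 203, 168, 142, 177, 214, 223]
288 0.59 [210, 210, 202, 168, 148, 191, 218, 224]
292 0.67 [211, 211, 199, 156, 143, 195, 219, 224]
296 0.69 [211, 210, 199, 154, 141, 194, 219, 224]
300 0.65 [211, 210, 200, 159, 144, 193, 219, 224]
```

The gap between flat and bar is uniform, so the plate is flush, centred and clamped, with the arm clear of everything. I'll hand in.

```bash
python3 -c "
from rig import order; print(order.close_job())"
```

```text
the job is handed in; nothing more can be done
None
```

The plate was clocked flush on the bar (pressed at no more than about 10 N) and held there about 1.3 s, then nipped by the V-slide at about 9 N (12 N push less slide friction) and released; the job is handed in, though no verdict was returned.

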